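# Poise the pipette over the weighing cup

### The arm

A 7-joint arm with a two-finger parallel gripper is mounted at the origin on the work surface. World frame = base frame: x ahead of the robot, y to its left, z up, the work surface at z = 0. Lengths are in m, angles in rad, forces in N, time in s.
With the tool pointing down it reaches from about 0.4 to 0.925 m from the base axis. Payload 4.1 kg.
Tool frame: the origin (TCP) lies at the very end of the fingers, on their centre line; the grasp point (between the pads) lies 19 mm behind it; z points along the fingers, y is the line along which they close (so a half turn about z gives the same grasp; the last joint's range is limited). The gripper opens to 85 mm and grips with 20 to 120 N. Pads are 22 mm wide; open, the fingers measure 114 mm over their backs; the gripper's body (76 mm by 85 mm) begins 54 mm behind the grasp point. The pads swing forward as they close: fully open they stand 13 mm farther back than shut.
Start: joints at [1.148, 0.398, 0.045, 1.537, -0.019, 1.207, -0.051], TCP at [0.207, -0.616, 0.231] pointing down, gripper open.
Joint ranges: [-2.82, 2.82], [-0.49, 2.23], [-1.37, 1.46], [0, 2.46], [-1.36, 4.5], [0.23, 2], [-2.94, 2.94]. Speed limits (rad/s): [2.57, 2.57, 3.14, 3.14, 3.14, 3.14, 3.14].

### API

Orientations are given as a unit quaternion [w, x, y, z].
In Python, from rig import monitor, cams, workorder gives the robot as it stands.
- The arm moves only by the tool carry_out, never from a script. Its argument "commands" is a list of rows, each a list of 4 numbers: the shift along the tool's x, y, z in m, then the turn about the tool's z in rad. In form: [[x, y, z, twist], ...]. A call has 1 to 10 rows; each row shifts and turns the commanded pose from where the row before left it, along the tool's axes as they then stand; what a row does not reach is not made up. A row lasts 1/10 s, in which the tool goes at most 50 mm and 8.59 degrees, less where a joint would pass 70% of its speed; a pose out of reach is approached as far as the arm can. A call with a gripper value outside its range is refused whole. "gripper" is the closure, from 0 (fully open) to 1 (shut), set as the call begins (left out, the last holds). The fingers move at their own pace and stop on an object; the grip force is fixed at half the most. Time passes only in rows, so rows that do not move let the fingers close. It gives the time, the measured TCP pose, the force, the opening and the grip force at its end, in the units of the state.
- monitor.read_state(): the state, without advancing time (a new reading comes with each control period).
- cams.grab_frame(name): name is "scene" or "top"; returns the picture (400x640x3 uint8, red, green, blue); there is no depth.
- cams.camera_info(name): a dict with "camera_matrix" (3x3 intrinsics, pixels), "D" ([k1, k2, p1, p2, k3] as OpenCV has them; the pictures are not rectified), "R" (3x3) and "t" (3): a world point X has camera coordinates R X + t. Camera axes: x right, y down, z forward; pixel columns grow to the right and rows downward; lengths in m; the calibration is good to about 2 mm. A picture is of the moment at which its call begins. camera_info takes no time and is no camera call.
- workorder.hand_in(): hands the job in; it is judged then, once.
The state is a dict: "t": time; "joints": joint angles; "joint_vel": joint speeds; "joint_efforts": joint torques, N m; "position": TCP position; "eef_rot": TCP orientation; "ft_force": force on the tool from outside, world axes, zero at the start; "torque": the same for the moment, N m; "opening": finger opening in m; "finger_force": force on a finger pad.
Only numpy, scipy, OpenCV 4.12 (cv2) and the standard library are available. Lean on these libraries where they do the work, as an engineer would, in place of code of your own. Each camera call takes 0.05 s, during which the arm holds its last target. There are 200 camera calls.

### The job

Take the pipette with the yellow bands out of the rack, carry it upright and clear over the basket to the balance, and lower its nose through the orange guide eyelet until the tip hovers about one centimetre above the mouth of the little amber cup, centred over it. Finish still holding it there, upright and motionless, touching neither eyelet nor cup; do not knock the cup or the basket, press on the balance, or shift the other pipettes, the bottle, the jar or the marker.

Things in the scene. Friction and masses are not known exactly. Their poses are not given: they have to be found in the camera images.
- pipette_yellow: loose pipette standing nose-down in a rack hole, 172 mm long, YELLOW bands and button. Origin at the nose end (tip), +z up its axis. Grey nose z 0-80 mm, diameter 12 at the top, 8 at z 30, 6 at the tip; ivory round body 28 mm diameter, z 80-138 (grip at about z 130); cap 26 mm, z 138-148; rigid button 16 mm, up to z 172. About 90 g. This is the one to use.
- pipette_blue: loose pipette standing nose-down in a rack hole, 172 mm long, BLUE bands and button. Origin at the nose end (tip), +z up its axis. Grey nose z 0-80 mm, diameter 12 at the top, 8 at z 30, 6 at the tip; ivory round body 28 mm diameter, z 80-138 (grip at about z 130); cap 26 mm, z 138-148; rigid button 16 mm, up to z 172. About 90 g. Bystander.
- pipette_purple: loose pipette standing nose-down in a rack hole, 172 mm long, PURPLE bands and button. Origin at the nose end (tip), +z up its axis. Grey nose z 0-80 mm, diameter 12 at the top, 8 at z 30, 6 at the tip; ivory round body 28 mm diameter, z 80-138 (grip at about z 130); cap 26 mm, z 138-148; rigid button 16 mm, up to z 172. About 90 g. Bystander.
- rack: fixed white rack, 270 mm (x) by 70 mm (y; foot plate 100 mm, 3 mm thick), top 85 mm high; origin on the bench under its middle. Three 19 mm through-holes along x at -80, 0, +80 mm; pipette bodies rest on its top, noses hang through, tips 5 mm above the bench (lift over 80 mm to free one). Which pipette is in which hole varies; rack is left or right of the basket.
- balance: fixed white laboratory balance, 200 mm (x) by 160 mm (y), 46 mm high; origin on the bench under the centre of its round steel pan (76 mm diameter, top at z 52 mm). A thin post at y +66 mm carries an arm at z 117 mm with the orange guide eyelet straight above the pan's centre; post and arm reach up to z 122 mm.
- guide_eye (a point): centre of the orange guide eyelet on the balance: a level ring with an 18 mm hole, 28 mm outside diameter, 6 mm thick (3 mm above and below this point), z up. It is 35 mm above the cup's rim and coaxial with the cup.
- cup_rim (a point): centre of the mouth of the small amber cup, at rim height (82 mm above the bench), z up.
- cup: loose small amber glass weighing cup, 32 mm outside diameter at the rim, narrower below, 30 mm tall, wall 3 mm, standing on the middle of the balance pan straight under the eyelet. Origin at the centre of its underside.
- basket: fixed red slatted basket 240 mm (x) by 130 mm (y), 100 mm high, full of spare pipettes that stick up to 130 mm above the bench at most; it stands between rack and balance. Origin on the bench under its centre.
- bottle: loose amber bottle with blue cap, 54 mm diameter, 110 mm tall, behind the basket; origin at the centre of its underside. Bystander.
- jar: loose low white jar with metal lid, 52 mm diameter, 45 mm tall; origin at the centre of its underside. Bystander.
- marker: loose blue marker pen lying on the bench, 140 mm long, 14 mm thick; origin at its middle on the bench, x along it. Bystander.

How it is judged:
By the outcome, as a careful person would: the job done as asked, in the order asked, and still so for the second after the job is handed in, while the arm keeps its last pose, push and grip.
It also fails if it takes over 48 s, if anything falls off the work surface, if the arm or the gripper's body presses on something with over 40 N, if the wrist force passes 120 N, or if a joint passes its speed limit or range.

## Working session

There is one attempt and no reset: what is moved stays moved. The work goes in short steps, Python scripts to look and compute and a tool call to move; the robot and the scene stay as the last step left them, time stands still between calls to the robot, and variables do not carry over. Pictures are saved under pics/ and viewed, at most 10 in all, crops included, and the job is handed in when it is done.

Besides the shell and the picture viewer there is one more tool, called as name([rows], argument=value, ...), one row to a line, values as JSON. carry_out: Moves the arm, as the interface text tells. Its arguments: {"type":"object","properties":{"commands":{"type":"array"},"gripper":{"type":"number"}},"required":["commands"]}

```bash
mkdir -p pics
cat > h.py <<'E'
import numpy as np,cv2
from rig import monitor,cams,workorder
def grab(n,f):
    im=cams.grab_frame(n); cv2.imwrite('pics/'+f,im[:,:,::-1]); return im
def plane(n,uv,z):
    c=cams.camera_info(n);K=np.array(c["camera_matrix"]);R=np.array(c["R"]);t=np.array(c["t"])
    p=cv2.undistortPoints(np.array([[uv]],float),K,np.array(c["D"],float))[0,0]
    d=R.T@np.array([p[0],p[1],1]);o=-R.T@t
    return o+d*(z-o[2])/d[2]
def proj(n,X):
    c=cams.camera_info(n)
    return cv2.projectPoints(np.array([X],float),cv2.Rodrigues(np.array(c["R"],float))[0],np.array(c["t"],float),np.array(c["camera_matrix"],float),np.array(c["D"],float))[0].ravel()
def tri(a,b):
    A=[];B=[]
    for n,uv in (("scene",a),("top",b)):
        p=plane(n,uv,0);q=plane(n,uv,.3);d=(q-p)/np.linalg.norm(q-p);M=np.eye(3)-np.outer(d,d);A.append(M);B.append(M@p)
    return np.linalg.lstsq(np.vstack(A),np.hstack(B),rcond=None)[0]
E
python3 - <<'E'
from h import *
grab("scene","s0.png");grab("top","t0.png")
for n in("scene","top"):
    c=cams.camera_info(n);print(c["camera_matrix"],-np.array(c["R"]).T@np.array(c["t"]))
print(monitor.read_state())
E
```

```text
[[375.59869859   0.         314.7990462 ]
 [  0.         375.59869859 199.49746323]
 [  0.           0.           1.        ]] [ 1.03042505 -0.50509754  0.52230807]
[[428.27694859   0.         318.56397448]
 [  0.         428.27694859 205.32981879]
 [  0.           0.           1.        ]] [ 0.49571909 -0.0129036   0.92156178]
{'t': 0.1, 'joints': array([ 1.14795849,  0.39914766,  0.04505549,  1.53773982, -0.01867068,
        1.20690329, -0.05068876]), 'joint_vel': array([ 6.27402561e-04, -2.38023668e-03, -7.87324527e-05, -3.28270949e-03,
        2.81703654e-03, -2.94309839e-04,  1.40133330e-04]), 'joint_efforts': array([ 3.66995126e-03, -4.76255286e+01,  1.36981521e+00, -2.54947776e+01,
        1.18514698e-02,  5.11112084e-03,  2.81894376e-05]), 'position': array([ 0.20665958, -0.61567831,  0.23035491]), 'eef_rot': array([-8.60719945e-04,  9.86909980e-01,  1.61269656e-01, -2.21099403e-04]), 'ft_force': array([ 1.34094539, -0.07888137, -0.36892259]), 'torque': array([-0.06501844, -0.00604903,  0.00644357]), 'finger_force': 0.0, 'opening': 0.08526097742747249}
```

View pics/s0.png

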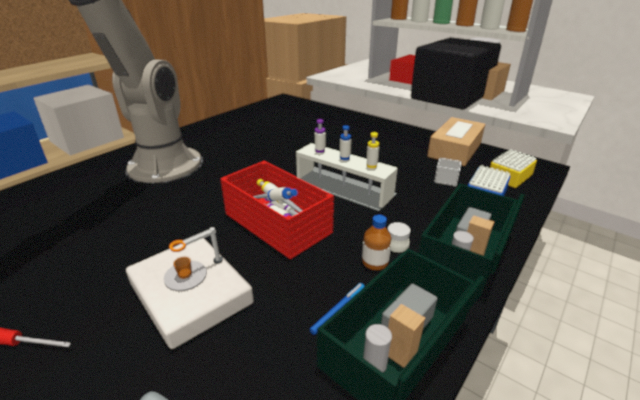

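View pics/t0.png

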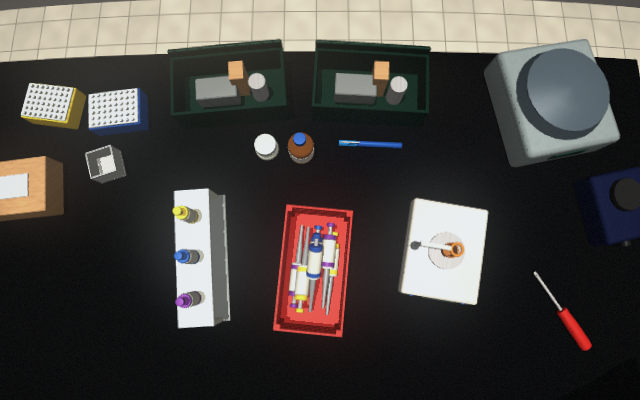

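The top view shows the yellow pipette at about (183,213) and the eyelet at about (456,249). The scene view shows yellow at (374,150) and the eyelet at (178,245). I'll enlarge these areas for precise pixels.

Run:
```python
from h import *
s=cv2.imread('pics/s0.png');t=cv2.imread('pics/t0.png')
def crop(im,x,y,w=66,h=50,k=6):
    c=cv2.resize(im[y:y+h,x:x+w],None,fx=k,fy=k,interpolation=cv2.INTER_CUBIC)
    for i in range(0,w,10):
        cv2.putText(c,str(x+i),(i*k,9),0,.32,(0,255,0),1);c[::4,i*k]=(0,255,0)
    for j in range(0,h,10):
        cv2.putText(c,str(y+j),(0,j*k+9),0,.32,(0,255,255),1);c[j*k,::4]=(0,255,255)
    return c
o=np.vstack([np.hstack([crop(s,340,125),crop(t,160,195)]),np.hstack([crop(s,150,235),crop(t,410,225)])])
cv2.imwrite('pics/c0.png',o);print(o.shape)
print("top yellow button",plane("top",(180,210),.182),"purple",plane("top",(181,300),.177),"eye",plane("top",(456,249),.117))
```

```text
(600, 792, 3)
top yellow button [0.5947268  0.23386903 0.182     ] purple [0.43833231 0.22807481 0.177     ] eye [ 0.52735134 -0.26942168  0.117     ]
```

View pics/c0.png

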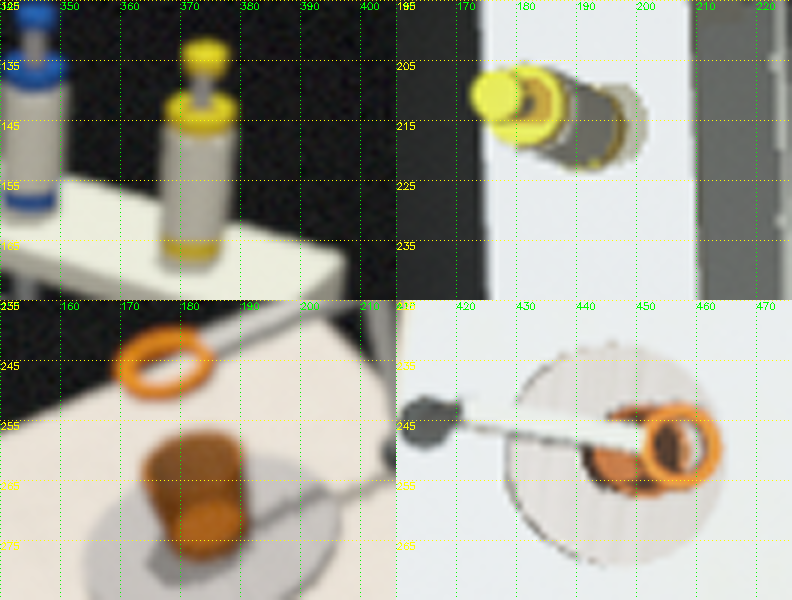

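Run:
```python
from h import *
print("button top",plane("top",(176.3,210.7),.177)); print("cap",plane("top",(181.1,212.3),.153))
print("scene button",plane("scene",(373.8,134.1),.169))
print("eye top",plane("top",(457.1,249.3),.118),"pan",plane("top",(445.8,250.3),.052))
print("eye scene",plane("scene",(176.9,245.1),.117),"tri",tri((176.9,245.1),(457.1,249.3)))
for uv in((175,190),(211,188),(215,327),(178,327)):print("rack",plane("top",uv,.085))
for uv in((411,198),(489,210),(476,304),(399,293)):print("bal",plane("top",uv,.046))
for uv in((287,205),(353,210),(342,336),(273,331)):print("bask",plane("top",uv,.1))
from scipy.spatial.transform import Rotation as R
s=monitor.read_state();print(R.from_quat(np.roll(s["eef_rot"],-1)).as_matrix().round(3))
```

```text
button top [0.59416077 0.24219768 0.177     ]
cap [0.59435852 0.24130645 0.153     ]
scene button [0.59022526 0.25330644 0.169     ]
eye top [ 0.52672749 -0.27119383  0.118     ] pan [ 0.52745879 -0.2688685   0.052     ]
eye scene [ 0.52556088 -0.27085934  0.117     ] tri [ 0.52669192 -0.2713051   0.11785693]
rack [0.64826876 0.2783135  0.085     ]
rack [0.65191778 0.20500906 0.085     ]
rack [0.3804924  0.18983569 0.085     ]
rack [0.37950321 0.26239813 0.085     ]
bal [ 0.63652376 -0.20197925  0.046     ]
bal [ 0.61070508 -0.36626436  0.046     ]
bal [ 0.41804646 -0.32930657  0.046     ]
bal [ 0.44236014 -0.17176826  0.046     ]
bask [0.61486982 0.05120243 0.1       ]
bask [ 0.60465389 -0.07665619  0.1       ]
bask [ 0.36661644 -0.05321361  0.1       ]
bask [0.37595474 0.07619046 0.1       ]
[[ 0.948  0.318 -0.001]
 [ 0.318 -0.948  0.002]
 [-0.    -0.002 -1.   ]]
```

carry_out([
  [0, 0, 0, 0.108],
  [0, 0, 0, 0.108],
  [0, 0, 0, 0.108],
  [0.01, -0.02, 0, 0],
  [0.0177, -0.04, 0, 0],
  [0.018, -0.04, 0, 0],
  [0.018, -0.04, 0, 0],
  [0.018, -0.04, 0, 0],
  [0.018, -0.04, 0, 0],
  [0.018, -0.04, 0, 0],
], gripper=0)

```text
t: 1.1
position: [0.3248, -0.3543, 0.231]
eef_rot: [-0.0, 1.0, -0.0, -0.0]
ft_force: [1.5, -0.0, -0.6]
opening: 0.0856
finger_force: 0.0
```

Run:
```python
from h import *
for z in(.085,.1,.14,.171):print(z,proj("scene",(.594,.2415,z)),proj("top",(.594,.2415,z)))
```

```text
0.085 [370.18045805 166.73653179] [191.91451109 216.81428357]
0.1 [370.59159866 161.43661881] [189.6526282  215.92084708]
0.14 [371.71431306 146.87504006] [183.21694832 213.37652363]
0.171 [372.61131962 135.14491463] [177.78176924 211.2251287 ]
```

carry_out([
  [0.018, -0.04, 0, 0],
  [0.018, -0.04, 0, 0],
  [0.018, -0.04, 0, 0],
  [0.018, -0.04, 0, 0],
  [0.018, -0.04, 0, 0],
  [0.018, -0.04, 0, 0],
  [0.018, -0.04, 0, 0],
  [0.018, -0.04, 0, 0],
  [0.018, -0.04, 0, 0],
  [0.018, -0.04, 0, 0],
])

```text
t: 2.1
position: [0.5048, 0.0452, 0.231]
eef_rot: [0.0, 1.0, -0.0, -0.0]
ft_force: [1.4, 0.2, 0.1]
opening: 0.0855
finger_force: 0.0
```

carry_out([
  [0.018, -0.04, 0, 0],
  [0.018, -0.04, 0, 0],
  [0.018, -0.04, 0, 0],
  [0.018, -0.04, 0, 0],
  [0.014, -0.036, 0, 0],
  [0, 0, 0, 0],
  [0, 0, 0, 0],
])

```text
t: 2.8
position: [0.5901, 0.2405, 0.2303]
eef_rot: [0.0, 1.0, 0.001, -0.001]
ft_force: [0.0, -0.2, -0.4]
opening: 0.0852
finger_force: 0.0
```

Run:
```python
from h import *
s=grab("scene","s1.png");t=grab("top","t1.png")
a=cv2.resize(s[80:200,290:450],None,fx=5,fy=5,interpolation=cv2.INTER_CUBIC)
cv2.imwrite('pics/c1.png',a[:,:,::-1]);st=monitor.read_state();print(st["position"],st["eef_rot"])
```

```text
[0.59055194 0.2380697  0.23074925] [ 8.57308828e-04  9.99999236e-01 -8.01626581e-04 -3.87765908e-04]
```

View pics/c1.png

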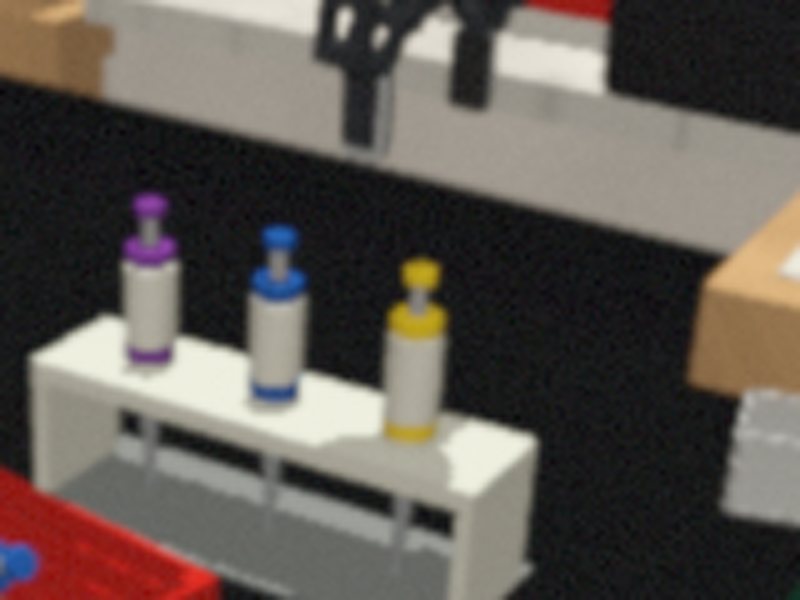

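The fingers straddle the yellow pipette (crop column about 416, pipette at 417). I'll descend and grip.

carry_out([
  [0.003, -0.002, 0.017, 0],
  [0, 0, 0.02, 0],
  [0, 0, 0.02, 0],
  [0, 0, 0.02, 0],
  [0, 0, 0.02, 0],
  [0, 0, 0.01, 0],
  [0, 0, 0.01, 0],
  [0, 0, 0, 0],
])

```text
t: 3.7
position: [0.593, 0.2407, 0.1128]
eef_rot: [0.001, 1.0, -0.0, -0.001]
ft_force: [0.8, -0.5, -0.1]
opening: 0.0856
finger_force: 0.0
```

carry_out([
  [0, 0, 0, 0],
  [0, 0, 0, 0],
  [0, 0, 0, 0],
  [0, 0, 0, 0],
  [0, 0, 0, 0],
  [0, 0, 0, 0],
  [0, 0, 0, 0],
  [0, 0, 0, 0],
  [0, 0, 0, 0],
  [0, 0, 0, 0],
], gripper=1)

```text
t: 4.7
position: [0.5942, 0.2421, 0.1151]
eef_rot: [-0.0, 1.0, -0.0, 0.001]
ft_force: [-0.4, 0.4, 5.0]
opening: 0.0264
finger_force: 59.0
```

Run:
```python
from h import *
s=grab("scene","s2.png");t=grab("top","t2.png")
a=cv2.resize(s[80:200,290:450],None,fx=5,fy=5,interpolation=cv2.INTER_CUBIC)
cv2.imwrite('pics/c2.png',a[:,:,::-1]);st=monitor.read_state();print(st["position"],st["eef_rot"],st["opening"],st["finger_force"],st["ft_force"])
```

```text
[0.59420924 0.24212971 0.11508926] [-3.06226619e-04  9.99999694e-01 -5.89230092e-05  7.17055099e-04] 0.02634804067574599 58.98605525493622 [-0.27890809  0.43938571  5.15008375]
```

View pics/c2.png

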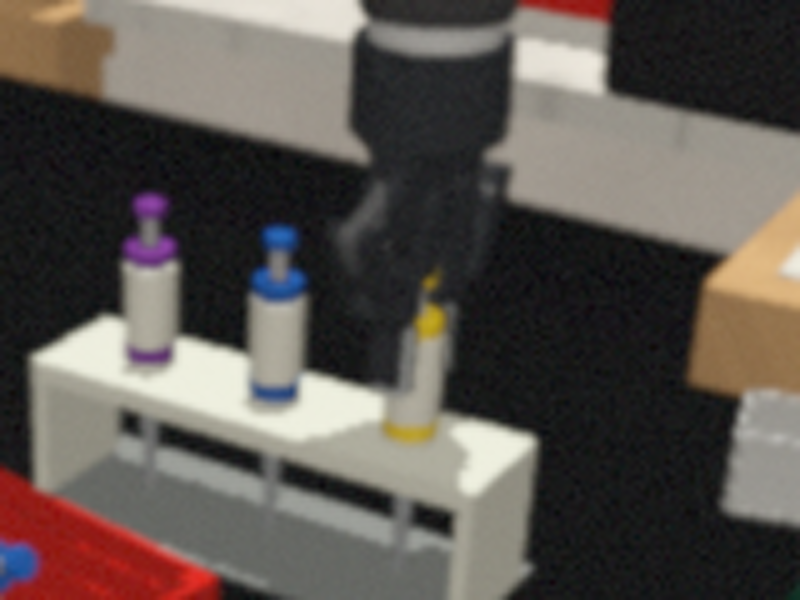

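Firm grip on the yellow body. Lifting straight up.

carry_out([
  [0, 0, -0.005, 0],
  [0, 0, -0.01, 0],
  [0, 0, -0.02, 0],
  [0, 0, -0.025, 0],
  [0, 0, -0.025, 0],
  [0, 0, -0.025, 0],
  [0, 0, -0.025, 0],
  [0, 0, -0.025, 0],
  [0, 0, -0.02, 0],
  [0, 0, -0.01, 0],
])

```text
t: 5.8
position: [0.594, 0.242, 0.3066]
eef_rot: [-0.0, 1.0, -0.0, 0.001]
ft_force: [-0.0, -0.9, -1.2]
opening: 0.0261
finger_force: 59.0
```

Run:
```python
from h import *
s=grab("scene","s3.png");t=grab("top","t3.png")
a=cv2.resize(s[60:180,290:450],None,fx=5,fy=5,interpolation=cv2.INTER_CUBIC)
cv2.imwrite('pics/c3.png',a[:,:,::-1]);st=monitor.read_state();print(st["position"],st["eef_rot"],st["opening"],st["finger_force"],st["ft_force"])
for p in((.593,.242,.195),(.593,.242,.275)):print(proj("scene",p))
```

```text
[0.59407562 0.24205047 0.3057634 ] [-4.09446943e-04  9.99999239e-01 -7.62693867e-05  1.16093588e-03] 0.026613542100429356 58.98932754993439 [ 0.24091754 -0.18275143 -0.20523758]
[373.07664614 125.63186297]
[375.53858932  92.60773325]
```

View pics/c3.png

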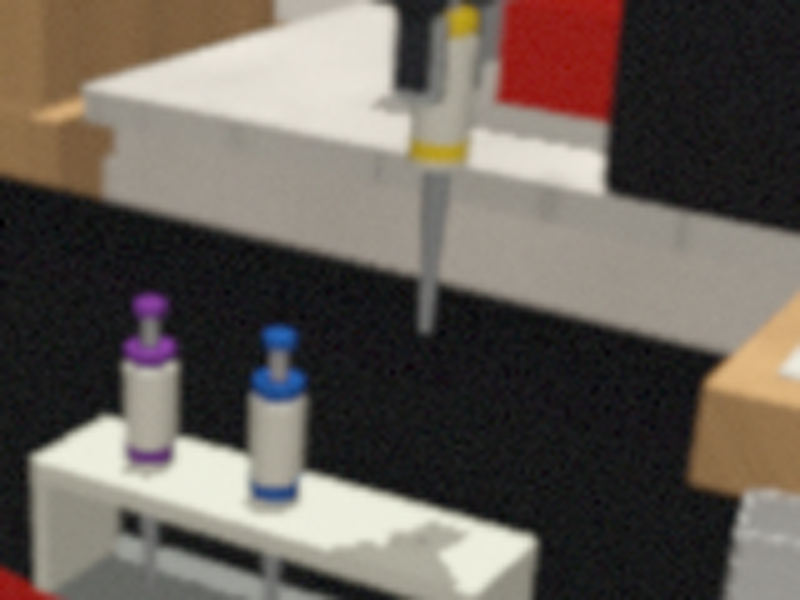

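The pipette is out of the rack and upright, with the tip at scene pixel (375,126), and the others are undisturbed. Carrying it across to the balance.

carry_out([
  [-0.001, 0.008, 0, 0],
  [-0.002, 0.015, 0, 0],
  [-0.003, 0.023, 0, 0],
  [-0.004, 0.03, 0, 0],
  [-0.004, 0.03, 0, 0],
  [-0.004, 0.03, 0, 0],
  [-0.004, 0.03, 0, 0],
  [-0.004, 0.03, 0, 0],
  [-0.004, 0.03, 0, 0],
  [-0.004, 0.03, 0, 0],
])

```text
t: 6.9
position: [0.5581, -0.0173, 0.3031]
eef_rot: [0.0, 1.0, -0.001, -0.001]
ft_force: [0.4, -0.6, -1.0]
opening: 0.0262
finger_force: 59.0
```

carry_out([
  [-0.004, 0.03, 0, 0],
  [-0.004, 0.03, 0, 0],
  [-0.004, 0.03, 0, 0],
  [-0.004, 0.03, 0, 0],
  [-0.004, 0.03, 0, 0],
  [-0.004, 0.03, 0, 0],
  [-0.004, 0.03, 0, 0],
  [-0.003, 0.025, 0, 0],
  [-0.002, 0.015, 0, 0],
  [-0.0005, 0.007, 0, 0],
])

```text
t: 7.9
position: [0.5244, -0.2736, 0.3034]
eef_rot: [-0.0, 1.0, -0.002, -0.001]
ft_force: [-0.6, 0.7, -0.2]
opening: 0.0263
finger_force: 59.1
```

carry_out([
  [0, 0, 0.01, 0],
  [0, 0, 0.01, 0],
  [0, 0, 0.01, 0],
  [0, 0, 0.01, 0],
  [0, 0, 0, 0],
  [0, 0, 0, 0],
  [0, 0, 0, 0],
])

```text
t: 8.6
position: [0.5265, -0.2713, 0.2648]
eef_rot: [0.0, 1.0, 0.0, 0.0]
ft_force: [0.4, -0.1, -2.0]
opening: 0.0262
finger_force: 59.1
```

```bash
cat > look.py <<'E'
import sys
from h import *
k=sys.argv[1]
s=grab("scene",f"s{k}.png");t=grab("top",f"t{k}.png")
def crop(im,x,y,w=66,h=84,k=6):
    c=cv2.resize(im[y:y+h,x:x+w],None,fx=k,fy=k,interpolation=cv2.INTER_CUBIC)
    for i in range(0,w,10):
        cv2.putText(c,str(x+i),(i*k,9),0,.32,(0,255,0),1);c[::4,i*k]=(0,255,0)
    for j in range(0,h,10):
        cv2.putText(c,str(y+j),(0,j*k+9),0,.32,(0,255,255),1);c[j*k,::4]=(0,255,255)
    return c
cv2.imwrite(f'pics/c{k}.png',np.hstack([crop(s,150,200),crop(t,410,210)])[:,:,::-1])
P=[];O=[]
for i in range(1):
    st=monitor.read_state();print(st["t"],st["position"].round(4),st["eef_rot"].round(4),st["opening"],st["ft_force"].round(2))
p=st["position"]
for z in(-.110,-.03):print(proj("scene",p+[0,0,z]),proj("top",p+[0,0,z]))
E
python3 look.py 4
```

```text
8.7 [ 0.5265 -0.2714  0.265 ] [ 3.e-04  1.e+00 -1.e-04  6.e-04] 0.026451749207718173 [-0.37  0.03  0.51]
[172.2795945 227.6685591] [463.64641624 248.58566061]
[161.60716736 186.1103558 ] [479.84203349 246.42985196]
```

View pics/c4.png

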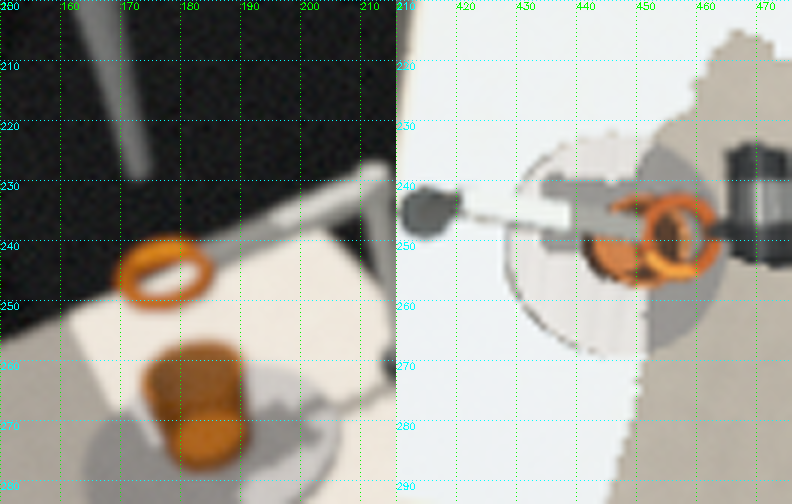

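The tip is at scene (172.6,229), within 1 px of the prediction over the ring at (177,245). Next I'll lower the tip just into the eyelet and check.

carry_out([
  [0, 0, 0.008, 0],
  [0, 0, 0.008, 0],
  [0, 0, 0.006, 0],
  [0, 0, 0.005, 0],
  [0, 0, 0.005, 0],
  [0, 0, 0.004, 0],
  [0, 0, 0, 0],
  [0, 0, 0, 0],
  [0, 0, 0, 0],
])

```text
t: 9.6
position: [0.5263, -0.2714, 0.2287]
eef_rot: [0.0, 1.0, -0.0, 0.0]
ft_force: [-0.1, 1.2, -1.3]
opening: 0.0265
finger_force: 59.1
```

```bash
python3 look.py 5
```

```text
9.7 [ 0.5263 -0.2714  0.2287] [ 2.e-04  1.e+00 -1.e-04  3.e-04] 0.026243308659885257 [ 0.87  0.84 -1.3 ]
[176.68893504 244.66329436] [457.30987327 249.51344586]
[166.56264517 205.6442754 ] [472.0545752  247.56823299]
```

View pics/c5.png

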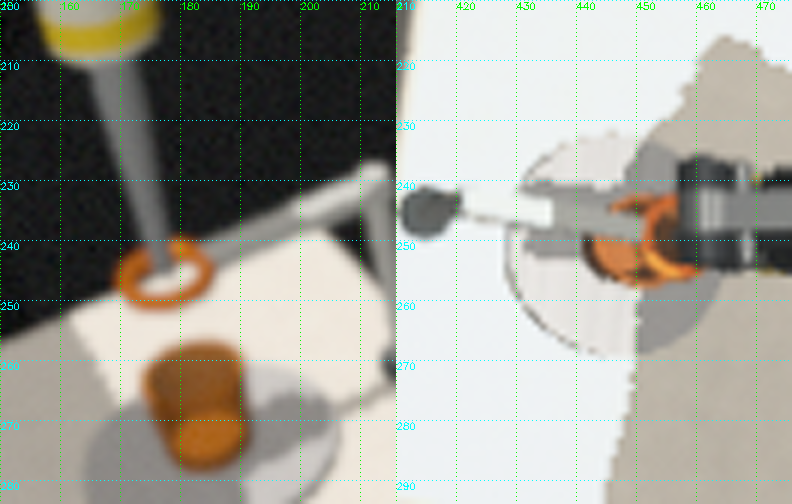

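Run:
```python
from h import *
a=cv2.imread('pics/s5.png').astype(int);b=cv2.imread('pics/s0.png').astype(int);c=cv2.imread('pics/s4.png').astype(int)
print("gray s5");print(a[236:252,168:186].mean(2).astype(int))
print("gray s0");print(b[236:252,168:186].mean(2).astype(int))
print("s4 tip");print(c[222:234,165:180].mean(2).astype(int))
for z in(.117,.114):
  for d in((0,0),(.003,0),(0,.003)):
    print(z,d,proj("scene",(.5263+d[0],-.2714+d[1],z)))
```

```text
gray s5
[[ 30  25  29  32  65  95 108 107  94  71  36  28  23  25  23  26  26  24]
 [ 27  26  22  33  53  85 109 110  98  74  47  28  24  29  24  26  25  27]
 [ 22  26  21  26  46  77 109 111 102  81  54  38  33  32  26  29  34  45]
 [ 24  22  23  26  39  70 102 111 102  86  77  70  63  52  47  54  69  89]
 [ 27  26  22  27  37  63  94 111 108 100 105 110 100  87  86  98 114 127]
 [ 24  26  32  29  54  77 102 114 111 106 115 120 116 103 108 126 138 146]
 [ 28  25  33  56  73  92 109 114 113 106 106 110 112 109 113 123 136 143]
 [ 30  44  64  82  93  99 103 111 114 106 103 119 135 139 129 119 122 128]
 [ 35  53  80  96  93  88  94 107 110 110 119 157 185 188 165 131 111 116]
 [ 39  68  91  98  89  84  92 115 134 140 158 193 215 211 184 138 105 124]
 [ 42  72  96  93  92 100 130 164 187 192 196 208 213 198 166 124 103 144]
 [ 44  76  98 101 108 138 173 199 212 214 207 200 188 162 129 107 118 168]
 [ 85 115 119 110 117 144 175 190 196 192 179 163 142 120 104 112 150 193]
 [154 178 165 128 113 124 139 146 148 144 135 119 109 114 127 153 186 213]
 [206 213 199 160 134 121 113 114 115 113 
[... 1643 characters left out ...]
22  25  23  26  36  59  91 109 101  81  53  29  24  27  26]
 [ 28  30  25  26  26  49  81 101  98  75  45  30  25  20  28]
 [ 19  26  30  21  22  38  61  83  79  59  38  24  25  24  27]
 [ 27  26  22  24  21  26  37  47  46  33  25  24  25  24  23]
 [ 22  28  22  31  30  23  29  28  26  22  26  23  26  25  31]
 [ 30  26  26  25  24  23  23  21  22  32  27  21  26  25  28]
 [ 20  27  22  25  26  26  30  24  23  22  20  24  21  27  24]]
0.117 (0, 0) [176.87200941 245.42548536]
0.117 (0.003, 0) [177.85611663 246.12784783]
0.117 (0, 0.003) [178.36513568 244.57738098]
0.114 (0, 0) [177.2287     246.78374549]
0.114 (0.003, 0) [178.2114485  247.48787216]
0.114 (0, 0.003) [178.71703354 245.93395952]
```

The tip sits within the ring, centred in column (176.7 against ring centre 176.9), with no contact force. Continuing down.

carry_out([
  [0, 0, 0.003, 0],
  [0, 0, 0.004, 0],
  [0, 0, 0.004, 0],
  [0, 0, 0.004, 0],
  [0, 0, 0.004, 0],
  [0, 0, 0.003, 0],
  [0, 0, 0.002, 0],
  [0, 0, 0, 0],
  [0, 0, 0, 0],
  [0, 0, 0, 0],
])

```text
t: 10.7
position: [0.5263, -0.2713, 0.2046]
eef_rot: [0.0, 1.0, -0.0, 0.0]
ft_force: [-0.2, 0.7, -0.7]
opening: 0.0264
finger_force: 59.1
```

```bash
python3 look.py 6
```

```text
10.8 [ 0.5262 -0.2713  0.2045] [ 1.e-04  1.e+00 -0.e+00  2.e-04] 0.026268399046572057 [ 0.45  0.1  -0.57]
[179.52824119 255.3928078 ] [453.37790691 250.05629072]
[169.74980963 217.95244662] [467.2604238  248.23211394]
```

View pics/c6.png

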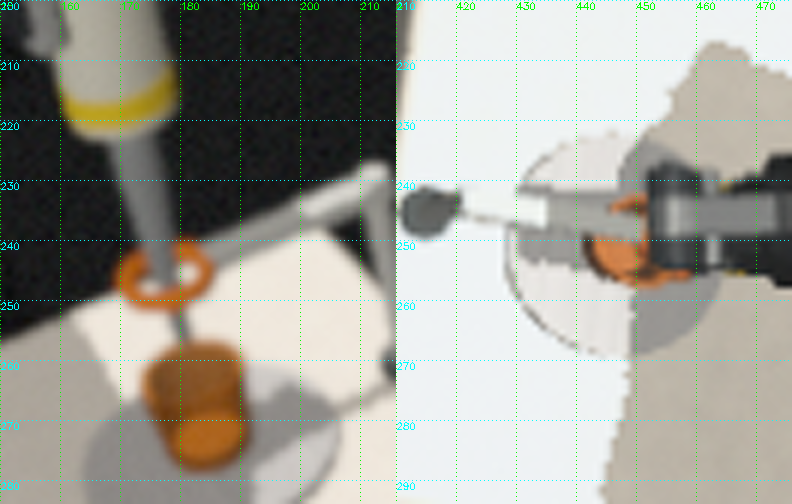

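Run:
```python
from h import *
a=cv2.imread('pics/s6.png').astype(int);b=cv2.imread('pics/s0.png').astype(int)
print(a[249:264,172:190].mean(2).astype(int));print(b[249:264,172:190].mean(2).astype(int))
e=(.5265,-.2713)
for z in(.117,.1,.092,.082):print(z,proj("scene",(*e,z)))
# cup rim ellipse projection
print(np.array([proj("scene",(e[0]+.016*np.cos(t),e[1]+.016*np.sin(t),.082)) for t in np.arange(0,6.28,.785)]).round(1))
```

```text
[[112 125 136 138 126 114 108 105 105 112 128 154 187 214 226 229 231 231]
 [135 120 112 112 113 110 104 100 111 143 176 199 214 223 227 228 230 230]
 [180 160 152 149 145 136 113 106 125 173 209 222 226 228 228 229 229 230]
 [214 206 202 200 195 178 137 111 128 183 219 228 228 228 228 229 229 230]
 [227 226 226 226 221 202 157 118 122 173 212 226 229 229 229 229 230 230]
 [229 230 229 230 227 212 174 127 116 157 202 223 228 228 228 230 229 230]
 [229 229 230 230 229 220 193 144 115 143 188 212 216 217 221 224 227 229]
 [230 230 230 230 228 222 199 152 118 127 160 180 184 186 193 202 212 223]
 [229 230 230 227 219 203 178 141 117 109 123 130 134 134 141 155 180 202]
 [230 229 227 216 197 166 136 115 104  98  96  98  97  99 103 113 135 168]
 [229 226 215 191 159 122 101  91  91  89  91  91  91  90  93  94 106 133]
 [227 217 191 149 113  89  87  86  89  90  90  92  90  92  88  87  93 116]
 [223 199 158 109  84  81  81  86  88  87  88  91  89  89  89  87  90 104]
 [218 183 129  90  77  79  81  84  83  87  84  87  87  88  87  82  84  91]
 [218 175 121  86  74  77  80  82  83  85  84  87 
[... 706 characters left out ...]
 225 223 213 192 162 136 120 108  99  94  94  95  96  97 106 132 164]
 [223 222 210 186 154 119  98  92  89  86  85  89  90  86  91  93 100 132]
 [222 212 186 144 108  89  83  84  83  85  87  86  89  88  84  87  89 112]
 [219 195 155 105  80  81  81  81  85  83  85  84  83  85  82  84  86 102]
 [215 179 127  88  77  78  80  80  79  82  84  83  84  84  84  82  81  90]
 [214 170 113  81  74  74  77  78  79  78  82  80  85  84  86  80  79  76]]
0.117 [176.98735268 245.44384173]
0.1 [178.98709667 253.05123569]
0.092 [179.91148361 256.55694158]
0.082 [181.05226042 260.87392295]
[[186.3 264.8]
 [190.1 260.3]
 [188.6 256.3]
 [182.8 255. ]
 [176.  257.1]
 [172.  261.4]
 [173.2 265.6]
 [179.2 267. ]]
```

The nose passes cleanly through the ring. The tip is at about (180,256.5) against (179.9,256.6) expected for 10 mm above the rim. One last 1 mm nudge, let it settle, then verify numerically.

carry_out([
  [-0.0005, 0, 0, 0],
  [-0.0005, 0, 0, 0],
  [0, 0, 0, 0],
  [0, 0, 0, 0],
  [0, 0, 0, 0],
  [0, 0, 0, 0],
  [0, 0, 0, 0],
  [0, 0, 0, 0],
  [0, 0, 0, 0],
  [0, 0, 0, 0],
])

```text
t: 11.8
position: [0.5251, -0.2713, 0.2043]
eef_rot: [0.0, 1.0, -0.0, 0.0]
ft_force: [-0.5, -0.2, -0.8]
opening: 0.0264
finger_force: 59.1
```

Run:
```python
from h import *
a=grab("scene","s7.png").astype(int)
print(a[251:259,172:188].mean(2).astype(int))
st=monitor.read_state();print(st["position"],st["eef_rot"],st["ft_force"],np.abs(st["joint_vel"]).max(),st["finger_force"])
print(workorder.hand_in())
```

```text
[[179 160 150 146 140 124 109 107 137 181 210 223 226 229 228 229]
 [214 206 200 200 188 160 127 115 143 193 221 228 228 229 229 229]
 [227 226 224 223 216 190 144 116 135 190 221 228 229 229 229 230]
 [230 230 230 229 225 207 164 122 129 181 216 226 228 227 228 229]
 [230 229 230 230 227 213 180 130 127 168 202 214 216 217 221 224]
 [229 230 230 229 227 216 188 141 122 149 174 183 183 187 192 203]
 [229 230 230 227 219 202 172 134 116 119 132 132 132 134 142 156]
 [230 229 227 218 198 165 135 110 101  95  95  98  96  98 101 112]]
[ 0.52509638 -0.27130393  0.20432189] [ 6.35428834e-05  9.99999996e-01 -5.89879836e-05  1.59357237e-05] [ 0.08542168  0.79101573 -0.93203647] 0.0017201348736606951 59.05270278453827
the job is handed in; nothing more can be done
None
```

I handed in the job with the yellow pipette held upright and still through the orange eyelet, its tip centred over the amber cup to about 1 mm and roughly 10 mm above the mouth by camera measurement. There was no sign of contact with eyelet or cup.

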